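# Seat the loose crank on the hidden spindle and wind the spent-cell shutter open

## Task

The shutter over the mouth of the spent-cell chute is shut. Take the loose crank off its peg, lower it gently into the collar beside the chute mouth and feel for the hidden square spindle until the crank drops fully home, then wind it clockwise until the shutter is fully open. Never push hard on the spindle or force it against its stop, move the shutter only with the crank, leave the crank standing home on the spindle and let go of it, and leave the other things where they are.

Things in the scene. Friction and masses are not known exactly. Their poses are not given: they have to be found in the camera images.
- crank_head (a point): Centre of the grip head on the loose steel crank (0.30 kg): an upright block 22 x 22 x 28 mm, 60 to 88 mm above the crank's rim. Axes: z up along the barrel, x along the arm to the knob. Pinch it from above by its +y and -y faces; the arm passes below the x faces.
- crank_knob (a point): Middle of the crank's upright black knob, 18 mm across, 34 mm tall, 60 mm out along +x, top 94 mm above the rim. Crank axes. The flat arm, 14 mm wide, lies 50 to 60 mm above the rim and reaches 69 mm to +x and 33 mm to -x, where a counterweight 20 mm wide sits.
- crank_rim (a point): Centre of the crank's open lower rim, 74 mm below crank_head. The barrel is a square tube 33.8 mm wide, 50 mm long, with a square socket 25.8 mm wide, 34 mm deep, flats square to the crank's x and y. At the start it stands upright on a black disc (rim 8 mm above the table), any yaw, over a round peg that reaches 18 mm up inside it: lift straight up 25 mm.
- well_mouth (a point): Centre of the mouth of the well, 213 mm above the table: a round dark steel collar, bore 55 mm, outside 67 mm, on a grey column. A plain disc just below the mouth, a spring dust cap, hides the spindle and sinks ahead of the crank with under 1 N. Axes: z up, x towards the chute mouth.
- seat (a point): On the well's axis, 37 mm below the mouth: the shoulder where the crank's rim rests when fully home (within 4 mm of this height). Here stands the hidden spindle: a square 24 x 24 mm, 18 mm tall, with a round pilot nose on top (23.8 mm across, 10 mm tall, tapered tip). Over 60 N between crank and station spoils it. Axes as the well mouth; they do not show the square's angle.
- square_top (a point): Top of the hidden square, 18 mm above the seat, on the axis. The square's angle is unknown and differs every time. A crank not lined up within about 5 degrees of one of its four fits stops with its rim at this height; lined up, it sinks freely to the seat.
- chute_mouth (a point): Centre of the round steel chute mouth, 56 mm wide, 155 mm above the table, 85 mm from the well's axis. From it the chute leads away to a lidded steel bin, 100 mm tall, 187 to 337 mm from the well's axis.
- shutter (a joint): Swing shutter, a flat steel plate 160 mm above the table that turns about the well's axis and reaches 119 mm out. 0 = shut over the chute mouth, against a stop (no anticlockwise travel); grows one to one as the seated crank turns clockwise seen from above; open stop at 1.4 rad, fully open above 1.2. Turning takes about 0.15 N m; it stays where left.
- anvil: bystander: bronze bench anvil with a short horn, 96 x 40 x 54 mm; origin under its centre
- die_set: bystander: grey plastic caseback die set, plate 100 x 130 x 12 mm with six round dies to 24 mm tall; origin under its centre
- cuff_watch: bystander: silver open cuff watch lying on its side, about 60 mm across, 22 mm tall; origin under its centre
- parts_jar: bystander: small glass parts jar with steel cap, 48 mm across, 55 mm tall; origin under its centre
- screwdriver: bystander: screwdriver 140 mm long lying flat; origin under its middle
- loupe: bystander: black eye loupe, 34 mm across, 26 mm tall; origin under its centre
- hammer: bystander: small hammer 200 mm long lying flat; origin under its middle
Things that resemble listed ones, but are neither listed nor needed, are in the scene too. Leave any blue look-alike of the part that bears crank_head alone.

How it is judged:
On the way, in this order (a step that is already met when the one before it is completed fails the run):
1. the crank is fully home on the spindle with the shutter still shut (horizontal distance between crank_rim and seat below 0.003 m and z of crank_rim in the frame of seat below 0.004 m and angle between crank_rim's own z axis and vertical below 0.08 rad and value of joint shutter below 0.4 rad), for 0.1 s.
2. with the crank home on the spindle, the shutter is wound fully open (horizontal distance between crank_rim and seat below 0.003 m and z of crank_rim in the frame of seat below 0.004 m and angle between crank_rim's own z axis and vertical below 0.08 rad and value of joint shutter above 1.2 rad), for 0.2 s.
At the end, for the whole second after the job is handed in: the shutter is open (above 1.2 of 1.4 rad), the crank stands at rest on the spindle with its rim within 4 mm of the seat's height, 3 mm of its axis and 0.08 rad of upright, and is let go (all of step 2 and linear speed of crank below 0.02 m/s and angular speed of crank below 0.2 rad/s and contact force between the fingers and crank below 0.05 N); the robot touches nothing.
It fails at once if the spindle is forced: over 60 N between the crank and the station (contact force between crank and station above 60 N).
It fails at once if the robot itself pushes the station or its shutter (over 3 N) (contact force between any of the fingers, the arm and station above 3 N).
It fails at once if a bystander is moved more than 20 mm (distance of any of anvil, die_set, cuff_watch, parts_jar, screwdriver, loupe, hammer from where it was at the start of the episode above 0.02 m).
It also fails if it takes over 64 s, if anything falls off the work surface, if the arm or the gripper's body presses on something with over 40 N, if the wrist force passes 120 N, or if a joint passes its speed limit or range.

## Robot

A 7-joint arm with a two-finger parallel gripper is mounted at the origin on the work surface. World frame = base frame: x ahead of the robot, y to its left, z up, the work surface at z = 0. Lengths are in m, angles in rad, forces in N, time in s.
With the tool pointing down it reaches from about 0.35 to 0.9 m from the base axis. Payload 19.9 kg.
Tool frame: the origin (TCP) lies between the finger pads; the fingertips stand 19 mm ahead of it and the grasp point (between the pads) is the TCP; z points along the fingers, y is the line along which they close (so a half turn about z gives the same grasp; the last joint's range is limited). The gripper opens to 94 mm and grips with 3 to 60 N. Pads are 16 mm wide; open, the fingers measure 119 mm over their backs; the gripper's body (75 mm by 177 mm) begins 78 mm behind the grasp point.
Start: joints at [1.274, 0.417, -0.01, 1.614, 0.005, 1.111, -0.053], TCP at [0.158, -0.605, 0.224] pointing down, gripper open.
Joint ranges: [-2.81, 2.81], [-0.39, 2.02], [-1.27, 1.25], [0.06, 2.57], [-1.19, 4.33], [0.19, 2], [-2.82, 2.82]. Speed limits (rad/s): [1.89, 1.89, 2.39, 2.39, 3.01, 3.01, 3.01].

## Interface

Orientations are given as a 3x3 rotation matrix whose columns are the frame's x, y, z axes.
In Python, from rig import robot gives the robot as it stands. Calls block until the motion is done:
- robot.move_ptp(position, orientation): joint-space move of the TCP to a pose.
- robot.move_linear(position, velocity=0.15, frame=None, threshold=None): straight line of the TCP; frame=None keeps the orientation; velocity is the mean speed in m/s. With threshold (N) it stops when the force on the tool has changed by that much, and returns True; else False.
- robot.goto_joints(angles): joint-space move.
- robot.gripper_to(opening): finger opening in m; the grip force is fixed at half the most; returns when the fingers have stopped.
- robot.pause(seconds).
- robot.ik(position, orientation): joint angles nearest the present ones, or None.
- robot.get_state(): the state.
- robot.grab_frame(name): name is "side" or "top"; returns the picture (400x640x3 uint8, red, green, blue); there is no depth.
- robot.camera_info(name): a dict with "fx", "fy", "cx", "cy" (pixels), "rvec" (rotation vector, rad) and "tvec" (3), from world to camera coordinates, as OpenCV has them. Camera axes: x right, y down, z forward; pixel columns grow to the right and rows downward; lengths in m; the calibration is good to about 2 mm. A picture is of the moment at which its call begins. camera_info takes no time and is no camera call.
A pose or a line that the arm cannot do raises robot.PlanningError and nothing moves.
- robot.sign_off(): hands the job in; it is judged then, once.
The state is a dict: "time": time; "qpos": joint angles; "joint_vel": joint speeds; "effort": joint torques, N m; "ee_pos": TCP position; "tool_rot": TCP orientation; "force": force on the tool from outside, world axes, zero at the start; "moment": the same for the moment, N m; "opening": finger opening in m; "grasp_force": force on a finger pad.
Only numpy, scipy, OpenCV 4.12 (cv2) and the standard library are available. Lean on these libraries where they do the work, as an engineer would, in place of code of your own. Each camera call takes 0.05 s, during which the arm holds its last target. There are 200 camera calls.

## Working session

There is one attempt and no reset: what is moved stays moved. The work goes in short steps, each a Python script; the robot and the scene stay as the last script left them, time stands still between calls to the robot, and variables do not carry over. Pictures are saved under pics/ and viewed, at most 10 in all, crops included, and the job is handed in when it is done.

```bash
mkdir -p pics; ls
python3 - <<'E'
from rig import robot
import cv2
for n in("side","top"):
    cv2.imwrite(f"pics/{n}0.png",robot.grab_frame(n)[:,:,::-1]); print(n,robot.camera_info(n))
s=robot.get_state();print(s["time"],s["ee_pos"],s["tool_rot"],s["force"])
E
```

```text
pics
side {'fx': 461.3797893496852, 'fy': 461.3797893496852, 'cx': 320.2870080092109, 'cy': 200.76242644536268, 'rvec': array([ 0.69206268, -2.53393463,  1.26228531]), 'tvec': array([0.44369667, 0.28608333, 0.97575397])}
top {'fx': 449.00905869767104, 'fy': 449.00905869767104, 'cx': 327.686728875287, 'cy': 207.3268411252649, 'rvec': array([ 2.15686592, -2.12022359,  0.19994275]), 'tvec': array([-0.01611511,  0.5159309 ,  1.35981472])}
0.1 [ 0.15744315 -0.60451296  0.22389413] [[ 9.67702341e-01  2.52095286e-01 -3.83518239e-04]
 [ 2.52095553e-01 -9.67701792e-01  1.03650441e-03]
 [-1.09833411e-04 -1.09971099e-03 -9.99999389e-01]] [-0.4778979  -0.06103341 -0.70418838]
```

View pics/side0.png

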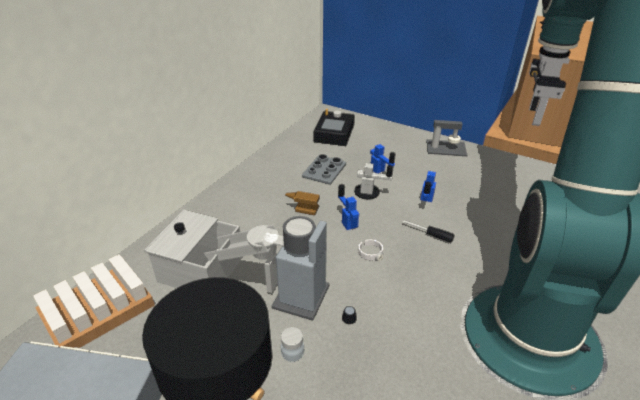

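View pics/top0.png

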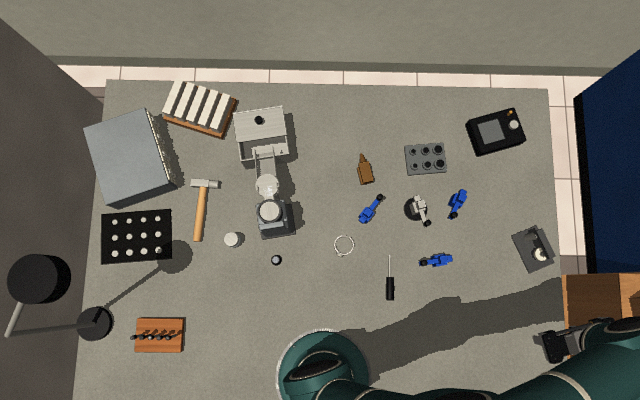

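The side view shows the steel crank on its black disc at (368,180). In the top view it is at (419,208). The things it could be taken for are three blue cranks, at top (371,208), (457,203) and (436,260). In the top view the collar is at (270,212) and the chute mouth/shutter at (267,186). I choose the steel one and check it in a crop.

Run:
```python
import cv2,numpy as np
t=cv2.imread("pics/top0.png");s=cv2.imread("pics/side0.png")
r=lambda im,x,y,w,h,k:cv2.resize(im[y:y+h,x:x+w],(w*k,h*k),interpolation=cv2.INTER_CUBIC)
a=r(t,390,180,50,50,8);b=r(s,340,140,50,75,8)[:600]
c=np.zeros((600,800,3),np.uint8);c[:400,:400]=a;c[:600,400:]=b
cv2.imwrite("pics/c1.png",c)
a=r(t,235,150,66,100,6);b=r(s,230,200,100,120,5);c=np.zeros((600,800,3),np.uint8);c[:600,:396]=a;c[:,400:]=b[:,100:500][:600]
cv2.imwrite("pics/c2.png",c)
```

```text
(no output)
```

View pics/c1.png

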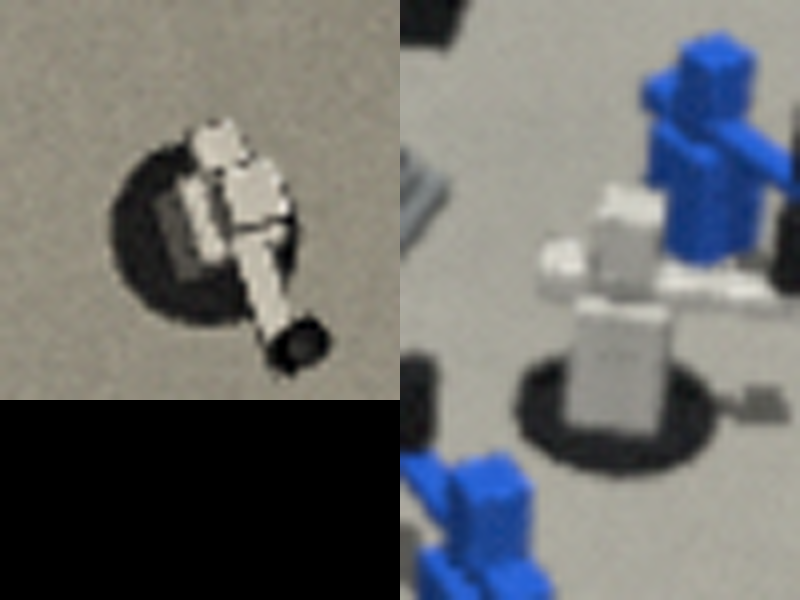

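View pics/c2.png

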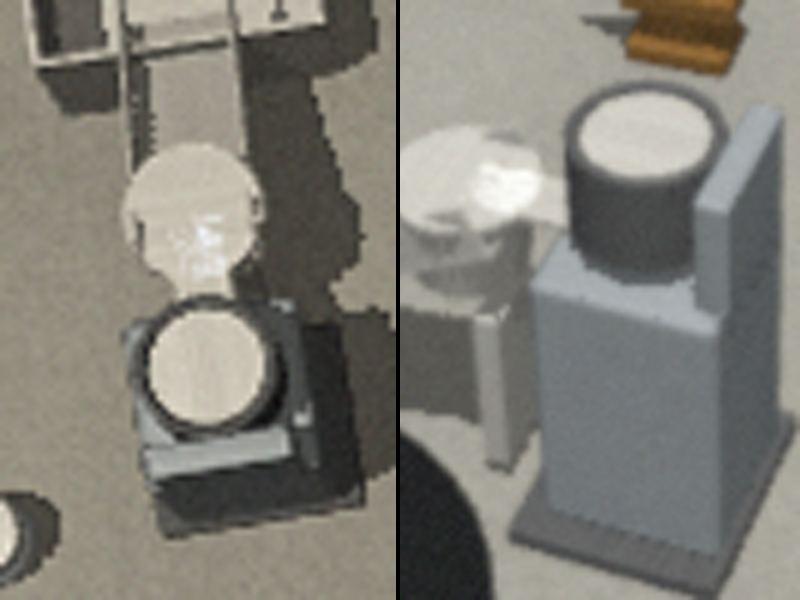

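The crops confirm the choice. The steel crank on the black disc has its head top at top (422,204) and side (369,165.6), with its knob at top (427.5,222.8). The well's bore is at top (269.8,210.6) and side (299.6,227.4). An upright plate stands beside the collar, on the side away from the chute. I triangulate these points next.

```bash
cat > h.py <<'E'
from rig import robot
import numpy as np, cv2
C={n:robot.camera_info(n) for n in("side","top")}
def KP(n):
    c=C[n];K=np.array([[c["fx"],0,c["cx"]],[0,c["fy"],c["cy"]],[0,0,1]]);R=cv2.Rodrigues(c["rvec"])[0]
    return K,R,np.array(c["tvec"])
def tri(top,side):
    P=[]
    for n in("top","side"):
        K,R,t=KP(n);P.append(K@np.c_[R,t])
    X=cv2.triangulatePoints(P[0],P[1],np.array(top,float),np.array(side,float))[:,0];return X[:3]/X[3]
def atz(n,px,z):
    K,R,t=KP(n);d=R.T@np.linalg.inv(K)@[px[0],px[1],1];o=-R.T@t
    return o+d*(z-o[2])/d[2]
def proj(n,X):
    K,R,t=KP(n);return cv2.projectPoints(np.atleast_2d(np.array(X,float)),C[n]["rvec"],t,K,None)[0][:,0]
def down(yaw): # tool z down, tool y at world angle yaw
    y=np.array([np.cos(yaw),np.sin(yaw),0]);z=np.array([0,0,-1.]);return np.c_[np.cross(y,z),y,z]
E
python3 - <<'E'
from h import *
h=tri((422.2,204.1),(369,165.6));print("headtop",h)
d=tri((415.5,209.1),(367,191.5));print("disc",d)
w=tri((269.8,210.6),(299.6,227.4));print("well",w)
# plate on -x side: two top corners
t=lambda x,y:(235+(x+.5)/6-.5,150+(y+.5)/6-.5); s=lambda x,y:(230+(x-300)/5,200+y/5)
print("plate", tri(t(150,470),s(710,205)),tri(t(288,440),s(775,112)))
for z in(.09,.096,.100,.102):
  hh=atz("top",(422.2,204.1),.096);k=atz("top",(427.4,222.8),.102);c=atz("top",(417.2,198.2),.075)
print("top",hh,k,np.degrees(np.arctan2(*(k-hh)[1::-1])),np.linalg.norm((k-hh)[:2]))
print("disc top",atz("top",(415.5,209.1),.008),atz("side",(367,191.5),.008), "head side",atz("side",(369,165.6),.096))
print("well",atz("top",(269.8,210.6),.212),atz("side",(299.6,227.4),.212))
# shutter centre
print("shutter",atz("top",t(195,208),.16))
E
```

```text
headtop [ 0.52341122 -0.29318358  0.09192996]
disc [ 0.52292882 -0.2921202   0.00053208]
well [0.47522233 0.15376444 0.20657752]
plate [0.42796765 0.17993835 0.21126699] [0.4394481  0.1165827  0.20896441]
top [ 0.52241099 -0.29233088  0.096     ] [ 0.46473726 -0.30541337  0.102     ] -167.21952176683936 0.05913890505515633
disc top [ 0.52190354 -0.29044971  0.008     ] [ 0.51862685 -0.28261334  0.008     ] head side [ 0.52116825 -0.28726702  0.096     ]
well [0.47504965 0.15344827 0.212     ] [0.47097799 0.15893292 0.212     ]
shutter [0.56042432 0.17023324 0.16      ]
```

Heights read about 5 mm low in both places, which is a common calibration bias. The xy positions, the knob distance (59 mm) and the well-to-chute distance (87 mm) are all plausible. Next I refine the well centre by segmentation, grasp the crank and lift it.

Run:
```python
from h import *
t=cv2.imread("pics/top0.png",0)
w=(t[192:230,252:290]>140).astype(np.uint8)
n,l,st,ce=cv2.connectedComponentsWithStats(w);i=l[210-192,270-252]
pts=[ce[i]+[252,192]];print("well px",pts[0],st[i]);print(atz("top",pts[0],.211))
K,R,tt=KP("top");print("cam",-R.T@tt)
# grasp
yaw=np.radians(-77.2)
robot.gripper_to(.06)
robot.move_ptp([.5225,-.2924,.16],down(yaw));robot.move_linear([.5225,-.2924,.083],.08)
cv2.imwrite("pics/g.png",robot.grab_frame("side")[80:240,280:480,::-1].repeat(3,0).repeat(3,1))
s=robot.get_state();print(s["time"],s["force"],s["ee_pos"],s["qpos"])
```

```text
well px [269.         210.59930314] [  8  10  19  19 287]
[0.47517462 0.15575334 0.211     ]
cam [0.27636329 0.01170815 1.42794493]
3.7333 [-0.44848459 -0.84033486 -0.29654852] [ 0.5227865  -0.29258106  0.08355166] [ 0.60122209  0.54319184 -0.18601872  1.78571978  0.13077989  0.82372434
 -0.99501206]
```

View pics/g.png

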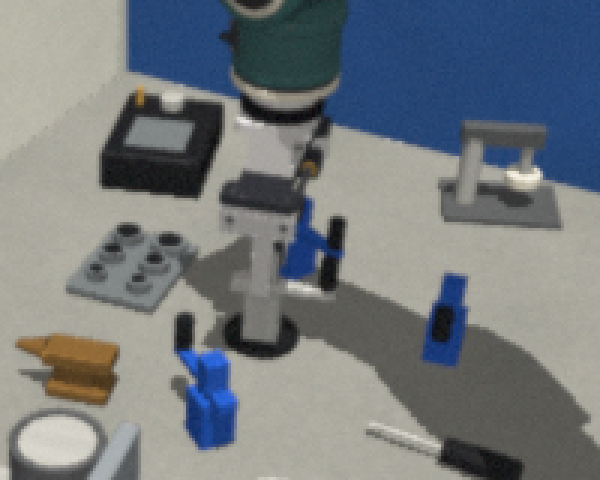

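The near finger sits in front of the crank's head on the black disc and nothing has been touched. I grip and lift it, carry it to above the well, and look at the knob and rim.

Run:
```python
from h import *
robot.gripper_to(0.0);s=robot.get_state();print("grip",s["opening"],s["grasp_force"],s["force"])
p=np.array([.5225,-.2924])
robot.move_linear([*p,.125],.06)
robot.move_linear([*p,.36],.25);s=robot.get_state();print("lift",s["opening"],s["force"],s["time"])
yaw=np.radians(150)
w=np.array([.4752,.1558])
robot.move_ptp([*w,.36],down(yaw))
robot.move_linear([*w,.325],.1);robot.pause(.2)
s=robot.get_state();print(s["ee_pos"],s["qpos"],s["time"],s["force"])
a=robot.grab_frame("top");b=robot.grab_frame("side")
cv2.imwrite("pics/t1.png",a[:,:,::-1]);cv2.imwrite("pics/s1.png",b[:,:,::-1])
r=lambda im,x,y:cv2.resize(im[y:y+120,x:x+80,::-1],(400,600),interpolation=cv2.INTER_CUBIC)
cv2.imwrite("pics/c3.png",np.hstack([r(a,230,140),r(b,260,160)]))
ee=s["ee_pos"];cx=yaw-np.pi/2;k=np.r_[ee+[.06*np.cos(cx),.06*np.sin(cx),.02]]
print("pred knob top px",proj("top",k),proj("side",k),"rim",proj("side",ee-[0,0,.074]),"mouth",proj("side",[*w,.213]))
```

```text
grip 0.022025006177459897 29.570472836494446 [-0.98774854  4.04506213  2.23198962]
lift 0.021959436875619465 [-0.55925422 -0.14923529 -3.03415488] 6.375
[0.47541691 0.15591456 0.3255273 ] [ 0.56213602  0.22792055 -1.08120698  1.75871991  0.21002763  1.27965473
  2.04884385] 9.725 [-0.2049027  -0.30391373 -1.93466023]
pred knob top px [[242.0636044  189.12365949]] [[267.17173374 179.3650164 ]] rim [[298.11250596 210.44671473]] mouth [[298.652668   225.45515321]]
```

View pics/c3.png

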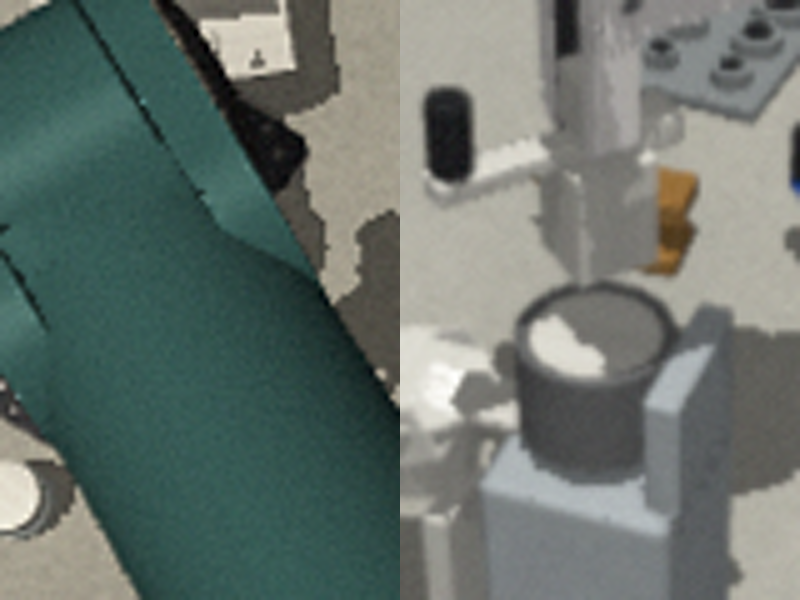

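The crank is held upright above the well. In the side view, near rim corner at (297,217), knob top at (269,179) and mouth centre at (299,227). I compare these with the model to find the crank's offset in the grip, and check that IK covers the whole sweep.

Run:
```python
from h import *
from scipy.optimize import least_squares
s=robot.get_state();ee=np.array(s["ee_pos"]);q0=np.array(s["qpos"])
b=np.array([299.1,226.8])-proj("side",[.4752,.1558,.213])[0]; 
f=lambda x,y:np.array([260+(x-400+.5)/5-.5,160+(y+.5)/5-.5])
a=.0169
obs={(a,a):None}
R=lambda c:np.array([[np.cos(c),-np.sin(c),0],[np.sin(c),np.cos(c),0],[0,0,1]])
def model(p,L,c=np.radians(60)):return proj("side",(R(c)@(np.array(L)+[p[0],0,p[1]]).T).T+ee)+b
L=[[.06,0,.02],[.06,0,-.014]]+[[i*a,j*a,-.074] for i in(1,-1) for j in(1,-1)]
print("bias",b);print(model([0,0],L))
for n,x in dict(knobtop=(447,97),knobbot=(450,172),near=(585,285),left=(541,233),right=(658,268)).items():print(n,f(*x))
q=q0.copy();bad=0
for z in(.325,.252):
  for d in range(0,176,5):
    r=robot.ik([*ee[:2],z],down(np.radians(150-d)))
    if r is None:print("none",z,d);continue
    if d%35==0:print(z,d,np.round(r,2))
```

```text
bias [0.447332   1.34484679]
[[267.68277058 180.79027275]
 [268.83800646 196.08709966]
 [294.86728    219.27835366]
 [287.06179392 209.80648691]
 [310.29233895 213.93729669]
 [302.21101415 204.73812554]]
knobtop [269. 179.]
knobbot [269.6 194. ]
near [296.6 216.6]
left [287.8 206.2]
right [311.2 213.2]
0.325 0 [ 0.56  0.23 -1.08  1.76  0.21  1.28  2.05]
0.325 35 [ 0.48  0.2  -0.97  1.76  0.17  1.27  1.47]
0.325 70 [ 0.4   0.18 -0.87  1.76  0.14  1.27  0.89]
0.325 105 [ 0.33  0.17 -0.79  1.76  0.12  1.26  0.29]
0.325 140 [ 0.27  0.16 -0.72  1.77  0.11  1.26 -0.3 ]
0.325 175 [ 0.22  0.15 -0.66  1.77  0.1   1.26 -0.9 ]
0.252 0 [ 0.51  0.31 -1.05  1.86  0.29  1.14  1.97]
0.252 35 [ 0.43  0.27 -0.94  1.86  0.24  1.13  1.41]
0.252 70 [ 0.35  0.25 -0.84  1.86  0.21  1.12  0.83]
0.252 105 [ 0.28  0.23 -0.75  1.87  0.18  1.11  0.25]
0.252 140 [ 0.22  0.22 -0.68  1.87  0.15  1.11 -0.34]
0.252 175 [ 0.16  0.21 -0.61  1.87  0.13  1.1  -0.94]
```

Run:
```python
from h import *
P=np.array([.4752,.1558,.28]);u=proj("side",P)[0]
for d in((1.2,-2.1),(1,0),(0,1)):print(d,(atz("side",u+d,.28)-P)*1000)
t=cv2.imread("pics/top0.png",0)
w=(t[190:232,395:445]>150).astype(np.uint8)
for r in w[5:28,14:42]:print("".join(".#"[v] for v in r))
s0=cv2.imread("pics/side0.png",0)
m=(s0[210:245,280:320]>165).astype(np.uint8);n,l,st,ce=cv2.connectedComponentsWithStats(m);i=l[17,19];print("side disc",ce[i]+[280,210],st[i])
```

```text
(1.2, -2.1) [ 1.65368014 -6.90683073  0.        ]
(1, 0) [-1.6522342  -0.98857062  0.        ]
(0, 1) [-1.72184855  2.69637685  0.        ]
.........#..................
......#####.................
.....######.................
.....#######................
......######................
......####..####............
.........#######............
.....#...#######............
....###..#######............
....###..#######............
....###...#######...........
.....##...#######...........
.....##...####..............
.....###.......#............
......##...#####............
......###.####..............
......###.#####.............
...........####.............
...........####.............
...........#####............
............####............
............####............
............#####...........
side disc [298.7079646  226.55457227] [  6   9  26  16 339]
```

Run:
```python
from h import *
H=np.array([.5228,-.2926,.096])
print("head proj top",proj("top",H),"obs 421.7 203.7; side",proj("side",H),"obs 368.6 165.2")
w=np.array([.4752,.1558,.2115])
print("well proj side",proj("side",w),"obs 298.7 226.55")
s=robot.get_state();ee=np.array(s["ee_pos"]);k=ee+[.03,.052,.02]
print("held knob proj",proj("side",k),"obs 269.1 178.9")
# move up to see rim & mouth from side without top; other poses of tool: measure top cam knob
a=cv2.imread("pics/t1.png")
S=cv2.imread("pics/s1.png");S0=cv2.imread("pics/side0.png")
print("same frame static diff (side, far bg)",np.abs(S[300:].astype(int)-S0[300:]).mean())
# pick knob obs before grasp
cx=np.radians(-167.2);K=H+[.06*np.cos(cx),.06*np.sin(cx),.006];print("pick knob top",proj("top",K),"obs 427.0 222.4; side",proj("side",K))
c=S0[140:215,360:400];cv2.imwrite("pics/c4.png",cv2.resize(np.hstack([c,S[165:240,265:325]]),None,fx=8,fy=8,interpolation=cv2.INTER_CUBIC))
```

```text
head proj top [[422.28607502 203.97511721]] obs 421.7 203.7; side [[369.28799147 164.57884597]] obs 368.6 165.2
well proj side [[298.66842605 226.0241425 ]] obs 298.7 226.55
held knob proj [[267.22286599 179.4558868 ]] obs 269.1 178.9
same frame static diff (side, far bg) 7.347864583333333
pick knob top [[427.56314803 222.95074318]] obs 427.0 222.4; side [[390.10909086 166.36485634]]
```

View pics/c4.png

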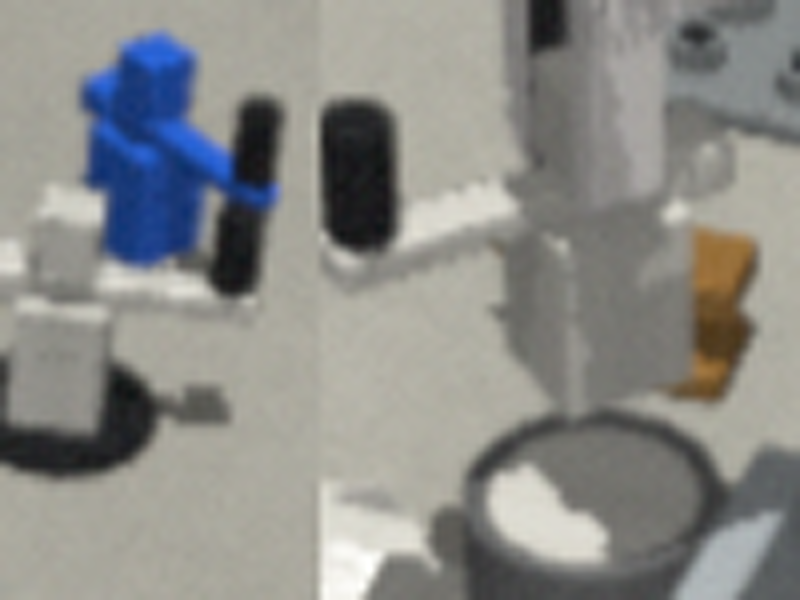

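Run:
```python
from h import *
from scipy.optimize import least_squares
s=robot.get_state();ee=np.array(s["ee_pos"]);b=np.array([-.15,.53]);a=.0169
f=lambda x,y:np.array([265+(x-320+.5)/8-.5,165+(y+.5)/8-.5])
def run(L,O,c0,H,free):
    def res(p):
        c=c0+p[2];R=np.array([[np.cos(c),-np.sin(c),0],[np.sin(c),np.cos(c),0],[0,0,1]])
        return (proj("side",(R@(np.array(L)).T).T+H+[p[0]/1e3,p[1]/1e3,p[3]/1e3*free])+b-O).ravel()
    r=least_squares(res,[0,0,0,0]);print(np.round(r.x,3),np.round(r.fun,1).tolist())
O=np.array([f(358,124),f(572,412),f(508,322),f(695,388)])
L=[[.06,0,.02],[a,a,-.0755],[a,-a,-.0755],[-a,a,-.0755]]
m=[[a,a,-.0755],[a,-a,-.0755],[-a,a,-.0755]]
for fr in(0,1):run(L,O,np.radians(60),ee,fr);
run(L[:2]+L[3:],O[[0,1,3]],np.radians(60),ee,0)
```

```text
[ 0.841 -7.349  0.013  0.   ] [-0.0, -2.0, 0.1, 0.8, 0.1, 2.8, -0.1, -1.6]
[ 20.711 -37.304  -0.047 -28.167] [0.7, -1.3, -0.5, 0.3, 0.8, 2.4, -1.0, -1.3]
[-0.142 -4.999  0.04   0.   ] [0.0, -0.8, 0.2, 1.7, -0.2, -1.0]
```

Run:
```python
from h import *
from scipy.optimize import least_squares
from scipy.spatial.transform import Rotation as Ro
s=robot.get_state();ee=np.array(s["ee_pos"]);b=np.array([-.15,.53]);a=.0169
print(s["tool_rot"],s["moment"])
f=lambda x,y:np.array([265+(x-320+.5)/8-.5,165+(y+.5)/8-.5])
O=np.array([f(358,124),f(572,412),f(508,322),f(695,388)])
L=np.array([[.06,0,.02],[a,a,-.0755],[a,-a,-.0755],[-a,a,-.0755]])
def pts(p):return Ro.from_euler("ZY",[np.radians(60)+p[2],p[1]]).apply(L+[p[0]/1e3,0,0])+ee
for w in([1,1,1,1],[1,1,0,1]):
    r=least_squares(lambda p:np.r_[((proj("side",pts(p))+b-O)*np.array(w)[:,None]).ravel(),p[2]*10],[0,0,0]);print(r.x,np.round(r.fun,1).tolist())
    print("rim centre off mm",(Ro.from_euler("ZY",[np.radians(60)+r.x[2],r.x[1]]).apply([r.x[0]/1e3,0,-.0755]))*1e3)
```

```text
[[-5.00080872e-01 -8.65978544e-01  5.31290748e-04]
 [-8.65978660e-01  5.00080953e-01  2.32758058e-05]
 [-2.85844732e-04 -4.48446665e-04 -9.99999859e-01]] [ 0.1394154  -0.10119154  0.04314328]
[-4.71279327  0.00791625 -0.03095529] [-0.3, -1.1, 0.4, 2.2, 1.0, 3.8, 0.6, 0.0, -0.3]
rim centre off mm [ -2.79622254  -4.51448728 -75.46032709]
[-4.11942116  0.00665096  0.00437645] [-0.1, -0.5, 0.4, 2.3, 0.0, 0.0, 0.3, -0.2, 0.0]
rim centre off mm [ -2.29319896  -4.01238831 -75.47093221]
```

The single-view fit is ambiguous. Turning the held crank in place and tracking the knob will separate the grip offset from the camera bias.

Run:
```python
from h import *
from scipy.optimize import least_squares
e=np.array([.4752,.1558,.325]);D=[];E=[];Y=[]
for cx in(-110,-70,-30,10,60):
    robot.move_ptp(e,down(np.radians(cx+90)));robot.pause(.15);s=robot.get_state();ee=np.array(s["ee_pos"])
    T=np.array(s["tool_rot"]);y=np.arctan2(T[1,1],T[0,1])-np.pi/2
    im=robot.grab_frame("side");cv2.imwrite(f"pics/k{cx}.png",im[:,:,::-1])
    p=proj("side",ee+[.06*np.cos(y),.06*np.sin(y),.003])[0]
    m=(im.max(2)<60).astype(np.uint8);n,l,st,ce=cv2.connectedComponentsWithStats(m)
    i=min(range(1,n),key=lambda i:np.hypot(*(ce[i]-p))+(1e3 if not 60<st[i][4]<260 else 0))
    print(cx,np.round(p,1),np.round(ce[i],1),st[i])
    D.append(ce[i]);E.append(ee);Y.append(y)
D=np.array(D);E=np.array(E);Y=np.array(Y)
def res(p,k):return ((proj("side",E+np.c_[(.06+p[0]/1e3)*np.cos(Y+p[1]),(.06+p[0]/1e3)*np.sin(Y+p[1]),0*Y+.003])+p[2:]-D)*k[:,None]).ravel()
r=least_squares(lambda p:res(p,np.ones(len(Y))),[0,0,0,0],loss="soft_l1");print(r.x,np.round(r.fun,1))
w=atz("side",np.array([298.7,226.55])-r.x[2:],.2115);print("well by side, robot-calibrated",w)
print(robot.get_state()["time"])
```

```text
-110 [322.1 167.2] [321.6 169.8] [317 163  10  14 104]
-70 [304.1 161.3] [305.5 146.3] [300 142  12  10  94]
-30 [283.3 163.1] [366.5 192.3] [355 185  24  14 210]
10 [268.2 171.9] [269.5 172.3] [266 165   8  16 121]
60 [267.9 187.3] [269.3 186.7] [265 178   9  18 136]
[-3.77759783 -0.06076342  0.17245247  1.02405773] [  0.3  -0.1   0.1  17.3 -80.6 -27.7   1.4   0.   -0.1   0.1]
well by side, robot-calibrated [0.47627858 0.15463514 0.2115    ]
16.3583
```

Run:
```python
from h import *
from scipy.optimize import least_squares
e=np.array([.4754,.1559,.3255]);Y=np.radians([-110,10,60]);D=np.array([[321.6,169.3],[269.5,172.3],[269.3,186.7]])
for K in([0,1,1],[1,1,1],[.4,1,1]):
    K=np.array(K)
    def res(p):return np.r_[((proj("side",e+np.c_[(.06+p[0]/1e3)*np.cos(Y+p[1]),(.06+p[0]/1e3)*np.sin(Y+p[1]),0*Y+.003])+p[2:]-D)*K[:,None]).ravel()/.3,p[1]/.015,(p[0]+1.3)/2,(p[2])/.5,(p[3]-.55)/.5]
    r=least_squares(res,[0,0,0,0]);print(r.x,np.round(r.fun,1))
    print(atz("side",np.array([298.7,226.55])-r.x[2:],.2115))
```

```text
[-3.04909500e+00 -2.68707731e-03  6.87924433e-03  2.80541000e-01] [-0.  -0.   0.1 -0.3 -0.1  0.6 -0.2 -0.9  0.  -0.5]
[0.4747472  0.15641855 0.2115    ]
[-2.90215937 -0.02639093  0.13480096  0.85586102] [-0.6 -2.1  1.3  0.4 -0.9  1.3 -1.8 -0.8  0.3  0.6]
[0.47593128 0.155039   0.2115    ]
[-2.87363471 -0.01062255  0.11160023  0.46531359] [-0.6 -1.6  0.5 -0.1 -0.4  0.9 -0.7 -0.8  0.2 -0.2]
[0.47523719 0.15604166 0.2115    ]
```

The fits agree. The crank sits about −2.9 mm along its own x in the grip, and the well is at (0.4752, 0.1558). I lower gently with the offset compensated.

```bash
cat >> h.py <<'E'
W=np.array([.4752,.1558]);DX=-.0029
def tcp(c,z,W=None,dx=None):
    W=globals()["W"] if W is None else W; dx=DX if dx is None else dx
    return np.array([W[0]-dx*np.cos(c),W[1]-dx*np.sin(c),z])
def st(tag=""):
    s=robot.get_state();T=np.array(s["tool_rot"]);print(tag,"t%.2f"%s["time"],"ee",np.round(s["ee_pos"],4),"F",np.round(s["force"],1),"M",np.round(s["moment"],2),"op %.4f"%s["opening"]);return s
E
python3 - <<'E'
from h import *
c=np.radians(60)
robot.move_linear(tcp(c,.300),.1);robot.pause(.1);st()
for z in(.284,.275,.2665):
    hit=robot.move_linear(tcp(c,z),.03,threshold=4);st(hit)
    if hit:break
E
```

```text
t16.86 ee [0.4768 0.1585 0.3004] F [-0.8  0.4 -2.6] M [ 0.07 -0.11 -0.02] op 0.0221
False t17.54 ee [0.4766 0.1584 0.284 ] F [-0.4 -0.1 -2.3] M [ 0.03 -0.09 -0.01] op 0.0219
False t17.99 ee [0.4766 0.1583 0.2749] F [ 0.   1.2 -2.9] M [ 0.1  -0.05  0.01] op 0.0221
True t18.20 ee [0.4762 0.1584 0.2724] F [-1.2  0.5 -3.1] M [0.34 0.08 0.03] op 0.0216
```

Past the mouth and over the nose. I continue with a slightly higher threshold to reach the square top.

Run:
```python
from h import *
c=np.radians(60)
hit=robot.move_linear(tcp(c,.2655),.02,threshold=7);st(hit)
robot.pause(.1);st()
```

```text
True t18.51 ee [0.4766 0.1586 0.2684] F [-0.2 -1.6  8.8] M [-0.25  0.33 -0.02] op 0.0218
 t18.61 ee [0.4765 0.1586 0.2684] F [-1.7  0.3  9. ] M [-0.11  0.37  0.02] op 0.0216
```

The rim rests on the square top at TCP z ≈ 0.2685, as expected. Now the angular search: lift 2 mm, turn 7° clockwise, feel down.

Run:
```python
from h import *
d=60
while d>-32:
    d-=7;c=np.radians(d)
    z=robot.get_state()["ee_pos"][2]
    robot.move_linear(tcp(c,.2705),.05,frame=down(c+np.pi/2))
    hit=robot.move_linear(tcp(c,.2640),.025,threshold=7);s=st((d,hit))
    if not hit:break
    if abs(s["force"][0])+abs(s["force"][1])>12:break
```

```text
(53, True) t19.10 ee [0.477  0.1587 0.2683] F [-1.8  0.3  9.7] M [-0.09  0.42  0.  ] op 0.0215
(46, True) t19.60 ee [0.4774 0.1585 0.268 ] F [-1.8  0.4  9.3] M [-0.05  0.55  0.06] op 0.0220
(39, True) t20.10 ee [0.4775 0.1582 0.2677] F [-2.1  0.4  5.4] M [0.19 0.35 0.05] op 0.0215
(32, True) t20.60 ee [0.4773 0.158  0.267 ] F [-0.5  2.8 -3. ] M [ 0.77 -0.03 -0.01] op 0.0216
(25, True) t21.10 ee [0.478  0.1577 0.2679] F [-1.8  0.1  7.5] M [0.24 0.36 0.  ] op 0.0222
(18, True) t21.60 ee [0.4784 0.1574 0.268 ] F [-0.8  0.9  8.1] M [0.22 0.34 0.03] op 0.0217
(11, True) t22.10 ee [0.4786 0.157  0.2681] F [-1.3  0.3  8.2] M [0.26 0.23 0.04] op 0.0217
(4, True) t22.60 ee [0.4786 0.1566 0.268 ] F [-1.7  0.2  8. ] M [ 0.24  0.12 -0.06] op 0.0216
(-3, True) t23.10 ee [0.4786 0.1561 0.2679] F [-1.3  0.   7.8] M [0.23 0.14 0.07] op 0.0215
(-10, True) t23.60 ee [0.4785 0.1557 0.2678] F [-0.6  0.5  7.5] M [0.24 0.1  0.04] op 0.0217
(-17, True) t24.11 ee [0.4785 0.1552 0.2675] F [-1.2  0.   8.5] M [0.1  0.09 0.02] op 0.0217
(-24, True) t24.62 ee [0.4783 0.1548 0.2674] F [-1.4  0.4  6.4] M [ 0.15 -0.01 -0.01] op 0.0218
(-31, True) t25.12 ee [0.478  0.1544 0.2674] F [-1.   0.1  7.9] M [0.08 0.1  0.05] op 0.0219
(-38, True) t25.64 ee [0.4778 0.154  0.267 ] F [-0.5 -0.8  8.5] M [-0.09  0.15  0.03] op 0.0217
```

At 32° it went lower with no upward force; it stopped on a small sideways transient. I go back there and feel down with a slightly higher threshold.

Run:
```python
from h import *
c=np.radians(32)
robot.move_linear(tcp(c,.2700),.02,frame=down(c+np.pi/2));robot.pause(.1);st()
for z in(.2640,.2585,.2520):
    hit=robot.move_linear(tcp(c,z),.02,threshold=9);st(hit)
    if hit:break
```

```text
t27.11 ee [0.4774 0.1577 0.2695] F [ 0.6  5.1 -4.3] M [ 1.6  -0.41 -0.01] op 0.0217
True t27.36 ee [0.4773 0.1582 0.2665] F [ 2.2  3.3 -3.6] M [ 1.09 -0.75  0.01] op 0.0219
```

No upward force, but about 5 N in +y: the socket is binding sideways on the nose. I shift the target along the lateral force until it eases, then lower.

Run:
```python
from h import *
c=np.radians(32)
o=np.zeros(2)
for i in range(4):
    robot.move_linear(tcp(c,.2680)+[*o,0],.03);robot.pause(.1);s=st(np.round(o*1e3,2))
    F=np.array(s["force"])[:2]-[-.5,0]
    if np.hypot(*F)<1.5:break
    o=o+F*.0003
for z in(.2640,.2585,.2520):
    hit=robot.move_linear(tcp(c,z)+[*o,0],.02,threshold=8);st(hit)
    if hit:break
```

```text
[0. 0.] t27.71 ee [0.4773 0.1576 0.2676] F [ 1.2  5.9 -5.2] M [ 1.7  -0.33 -0.01] op 0.0218
[0.51 1.78] t28.06 ee [0.4781 0.1588 0.2679] F [-0.  -0.4 -2.7] M [ 0.08 -0.03 -0.01] op 0.0221
False t28.41 ee [0.4781 0.159  0.2639] F [-0.   0.9 -3.1] M [ 0.03 -0.06  0.04] op 0.0218
False t28.83 ee [0.4782 0.1591 0.2584] F [-0.7  0.7 -2.2] M [ 0.06 -0.06  0.02] op 0.0216
False t29.31 ee [0.4781 0.1591 0.2519] F [ 0.6 -0.1 -2.3] M [ 0.02 -0.06  0.1 ] op 0.0219
```

It sinks freely. I continue to the shoulder.

Run:
```python
from h import *
c=np.radians(32);o=np.array([.00051,.00178])
hit=robot.move_linear(tcp(c,.2450)+[*o,0],.015,threshold=5);s=st(hit)
robot.pause(.15);s=st()
```

```text
True t29.62 ee [0.4783 0.1593 0.2496] F [-1.8 -1.2  6.9] M [-0.16  0.2  -0.05] op 0.0219
 t29.77 ee [0.4783 0.1592 0.2496] F [-1.6 -1.3  8.1] M [-0.05  0.21 -0.09] op 0.0219
```

It is home: the rim dropped 18 mm from the square top to TCP z 0.2496. I wind clockwise in small steps, trimming out lateral force and watching the torque.

Run:
```python
from h import *
o=np.array([.00051,.00178])
for d in[26,20,13,6,-1,-8,-15,-22,-29,-36,-42,-47]:
    c=np.radians(d)
    robot.move_linear(tcp(c,.2500)+[*o,0],.03,frame=down(c+np.pi/2));s=st((d,np.round(o*1e3,1)))
    F=np.array(s["force"])[:2]-[-.5,0]
    if np.hypot(*F)>15 or abs(s["moment"][2])>1.2:break
    o=o+np.clip(F*.00012,-.0005,.0005)
im=robot.grab_frame("side");im2=robot.grab_frame("top")
r=lambda im,x,y:cv2.resize(im[y:y+120,x:x+80,::-1],(400,600),interpolation=cv2.INTER_CUBIC)
cv2.imwrite("pics/e.png",np.hstack([r(im,240,160),r(im2,230,140)]))
```

```text
(26, array([0.5, 1.8])) t30.02 ee [0.4781 0.1592 0.2499] F [-1.8  1.  -1.8] M [ 0.7   0.51 -0.  ] op 0.0218
(20, array([0.3, 1.9])) t30.28 ee [0.4782 0.1588 0.2499] F [-1.4  2.8 -2.9] M [0.68 0.31 0.02] op 0.0217
(13, array([0.2, 2.2])) t30.56 ee [0.4783 0.1585 0.2499] F [-1.5 -0.4 -1.4] M [0.15 0.14 0.02] op 0.0221
(6, array([0.1, 2.2])) t30.83 ee [0.4783 0.1582 0.25  ] F [-0.5 -0.2 -2. ] M [-0.01  0.03  0.05] op 0.0214
(-1, array([0.1, 2.2])) t31.11 ee [0.4783 0.1578 0.25  ] F [-0.9 -0.1 -2.5] M [-0.08  0.01  0.01] op 0.0219
(-8, array([0.1, 2.1])) t31.38 ee [0.4782 0.1575 0.25  ] F [-0.5 -1.6 -2.3] M [-0.34 -0.07 -0.03] op 0.0219
(-15, array([0.1, 2. ])) t31.66 ee [0.4781 0.157  0.25  ] F [-0.3 -1.  -2.5] M [-0.31 -0.08  0.01] op 0.0219
(-22, array([0.1, 1.8])) t31.93 ee [0.478  0.1566 0.25  ] F [-0.2 -1.1 -2.7] M [-0.43 -0.02  0.07] op 0.0221
(-29, array([0.1, 1.7])) t32.21 ee [0.4779 0.1562 0.25  ] F [-1.5 -2.1 -2. ] M [-0.32  0.11  0.04] op 0.0221
(-36, array([0. , 1.5])) t32.48 ee [0.4776 0.1557 0.25  ] F [-1.2 -0.4 -2.5] M [-0.07 -0.03  0.05] op 0.0221
(-42, array([-0.1,  1.4])) t32.74 ee [0.4773 0.1554 0.25  ] F [-0.7 -0.6 -2.5] M [-0.06 -0.01  0.04] op 0.0220
(-47, array([-0.1,  1.3])) t32.99 ee [0.4771 0.1551 0.2501] F [-0.4 -0.1 -2.6] M [ 0.01  0.05 -0.  ] op 0.0214
```

View pics/e.png

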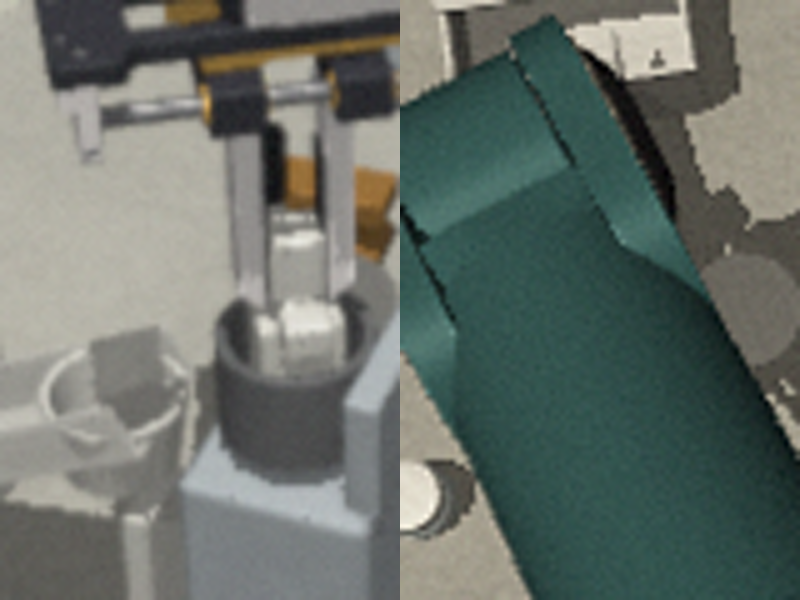

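The chute mouth is uncovered. In the top view the shutter disc is now at (301,202). I compute its angle from that.

Run:
```python
from h import *
im=robot.grab_frame("top")[:,:,::-1];g=im[140:260,230:330].copy()
P=lambda q:np.arctan2(q[1]-.157,q[0]-.4755)
a0=P(atz("top",(267.1,184.2),.16))
# disc end radius ~32mm -> fit visible disc edge circle: Hough
h=cv2.HoughCircles(cv2.resize(cv2.cvtColor(g,cv2.COLOR_BGR2GRAY),None,fx=4,fy=4,interpolation=cv2.INTER_CUBIC),cv2.HOUGH_GRADIENT,1.5,20,param1=80,param2=15,minRadius=34,maxRadius=60)
for x,y,r in (h[0][:6] if h is not None else []):
    p=(230+x/4-.4,140+y/4-.4);q=atz("top",p,.16);print(np.round(p,1),r/4,np.round(q,3),np.hypot(q[0]-.4755,q[1]-.157),a0-P(q))
q=atz("top",(300.5,201.5),.16);print(q,a0-P(q),np.hypot(q[0]-.4755,q[1]-.157))
```

```text
[298.  201.7] 11.425 [0.511 0.08  0.16 ] 0.08512171133608623 1.2942098480412254
[262.8 151.4] 9.8125 [0.658 0.187 0.16 ] 0.1852539973037886 -0.006408580592962954
[246.7 166. ] 13.525 [0.613 0.231 0.16 ] 0.15672579416273605 -0.3414363324246123
[303.3 168.7] 14.762501 [0.609 0.067 0.16 ] 0.1608525695373297 0.7474149638097185
[282.3 150.3] 14.3125 [0.663 0.13  0.16 ] 0.18943602726205339 0.2979634977099389
[316.8 217.4] 13.1125 [0.466 0.025 0.16 ] 0.1323608219672641 1.7940512821486525
[0.51162373 0.07259611 0.16      ] 1.3202288229399788 0.09180926009141555
```

The shutter reads about 1.29 rad at 85 mm radius, which fits. I add 2° for margin, check it is home, release and retreat.

Run:
```python
from h import *
o=np.array([-.0001,.0013]);c=np.radians(-49)
robot.move_linear(tcp(c,.2500)+[*o,0],.03,frame=down(c+np.pi/2));st()
hit=robot.move_linear(tcp(c,.2470)+[*o,0],.015,threshold=4);st(hit)
robot.move_linear(tcp(c,.2500)+[*o,0],.02)
robot.gripper_to(.048);robot.pause(.2);st()
p=tcp(c,.2500)+[*o,0]
robot.move_linear(p+[0,0,.09],.1);robot.move_linear(p+[0,0,.17],.2)
q=np.array(robot.get_state()["qpos"]);robot.move_ptp([.45,-.12,.42],down(c+np.pi/2));robot.pause(.3);st()
a=robot.grab_frame("top");b=robot.grab_frame("side")
r=lambda im,x,y:cv2.resize(im[y:y+120,x:x+80,::-1],(400,600),interpolation=cv2.INTER_CUBIC)
cv2.imwrite("pics/f.png",np.hstack([r(b,250,170),r(a,240,150)]))
```

```text
t33.39 ee [0.477 0.155 0.25 ] F [-1.3  1.3 -2.1] M [ 0.17  0.11 -0.  ] op 0.0215
True t33.60 ee [0.4772 0.1553 0.2495] F [-3.8 -0.8 11.5] M [-0.37  0.69  0.12] op 0.0219
 t34.66 ee [0.477  0.1549 0.25  ] F [ 0.3 -0.1  0.1] M [-0.01 -0.12 -0.02] op 0.0480
 t37.62 ee [ 0.4502 -0.1194  0.4199] F [ 0.1 -0.7  0.4] M [ 0.   -0.14 -0.04] op 0.0483
```

View pics/f.png

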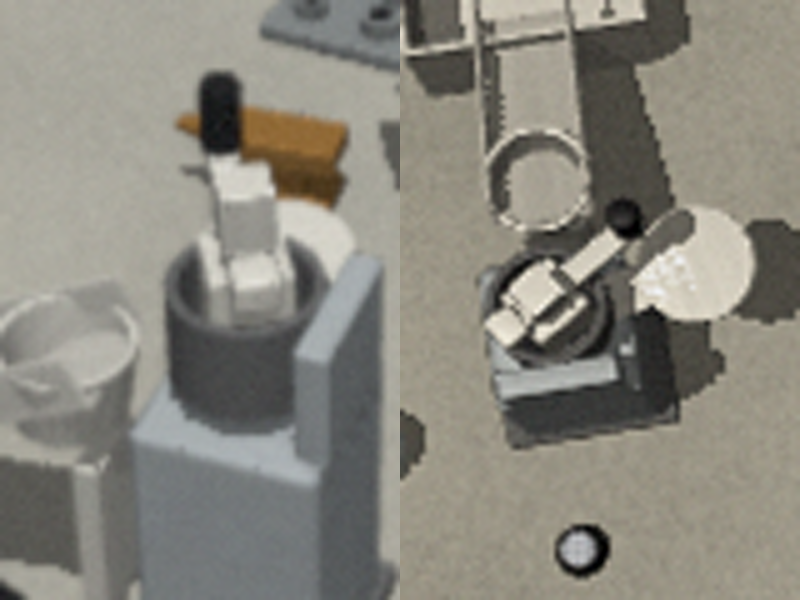

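The crank stands upright and home on the spindle, and the gripper is clear of it. The chute mouth (top ≈ (267,186)) is uncovered, with the shutter disc at about (298,202), roughly 1.3 rad. I hand the job in.

```bash
python3 -c "
from rig import robot
print(robot.sign_off())"
```

```text
the job is handed in; nothing more can be done
None
```

Job handed in: the crank is home on the spindle and let go, and the shutter is open at about 1.3 rad by camera; the run took about 38 of the 64 s, and sign-off gave no verdict.

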